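# Find the concealed catch and pop the demister-switch cover

### The job

The demister switch is under the hinged cover of the low metal-topped box on the vanity, and the cover's concealed catch is one of the five identical flush tiles in the row along the box; the other four are solid. Feel along the tiles with the fingertips for the one that gives and press it fully in, so that the cover swings up and stays up, then back away from everything. Do not touch the cover itself, and leave the toothbrush stand, dropper bottle and tweezer set standing or lying where they are.

Things in the scene. Friction and masses are not known exactly. Their poses are not given: they have to be found in the camera images.
- panel: low fixed box, 240 (x) x 300 (y) x 40 mm high, quartz sides, flat brushed-aluminium top. Origin: centre of its underside, on the counter; z up; -x is its side nearer the robot, where a row of five tiles runs along y. The closed cover fills the top from x = 2 to 100 mm, y = -126 to 126 mm.
- tile_row (a point): centre of the middle tile's top, at x = -85, y = 0, z = 38 mm in the box's frame, same axes. Five identical square tiles, 41 mm wide in 46 mm openings, tops 2 mm below the box's top face, centres at y = -112, -56, 0, 56, 112 mm from here. One, different each time, looks no different but is the catch; the other four are solid and do not move.
- catch (a joint): how far the catch tile is pressed in, in m: 0 flush, 0.008 fully in (hard stop). It gives to a push of about 2 to 7 N, has no return spring and stays where it is pushed. It is linked to the cover: each mm raises the cover by 0.075 rad. The reading does not tell which tile it is.
- cover: thin aluminium cover 98 x 252 x 4 mm at the back of the box. Origin: on its hinge at its far edge, at x = 100 mm, y = 0, z = 40 mm in the box's frame; it reaches from there 99 mm along its own -x. Its z axis is vertical when shut; fully open it is tilted by 0.6 rad, its near edge then being 96 mm above the counter. Raised by the catch only; not to be touched.
- stand: bystander: sage green ceramic toothbrush stand, foot 75 x 135 mm, two cups 90 mm high with a toothbrush in each, 185 mm high overall; loose, beside one end of the box. Origin: centre of its underside.
- dropper: bystander: closed amber glass dropper bottle, 38 mm diameter, 112 mm high; loose, beside the other end of the box. Origin: centre of its underside.
- tweezers: bystander: brushed steel tweezer set, two tweezers on a flat tray 50 x 120 mm, 11 mm high overall; lying loose on the counter between the robot and the box. Origin: centre of its underside.

How it is judged:
On the way:
1. the catch tile is pressed in with the fingers (value of joint catch above 0.0066 m and contact force between the fingers and anything else above 0.5 N), for 0.02 s.
At the end, for the whole second after the job is handed in: The catch tile is pressed in by more than 6.6 mm of its 8 mm, the cover stands open by more than 0.48 rad, and the stand, bottle and tweezer set are within 30 mm of where they were (value of joint catch above 0.0066 m and angle between cover's own z axis and vertical above 0.48 rad and distance of each of stand, dropper, tweezers from where it was at the start of the episode below 0.03 m); the robot touches nothing.
It fails at once if the cover is touched or pried with more than 2 N (contact force between any of the fingers, the arm and cover above 2 N).
It fails at once if a bystander is lifted, pushed away by more than 30 mm or tipped (distance of any of stand, dropper, tweezers from where it was at the start of the episode above 0.03 m or angle between any of stand, dropper, tweezers's own z axis and vertical above 0.35 rad).
It also fails if it takes over 43 s, if anything falls off the work surface, if the arm or the gripper's body presses on something with over 40 N, if the wrist force passes 120 N, or if a joint passes its speed limit or range.

### The arm

A 7-joint arm with a two-finger parallel gripper is mounted at the origin on the work surface. World frame = base frame: x ahead of the robot, y to its left, z up, the work surface at z = 0. Lengths are in m, angles in rad, forces in N, time in s.
With the tool pointing down it reaches from about 0.4 to 0.9 m from the base axis. Payload 5.5 kg.
Tool frame: the origin (TCP) lies midway between the tips of the shut fingers; the grasp point (between the pads) lies 19 mm behind it; z points along the fingers, y is the direction in which the jaws open and shut (so a half turn about z gives the same grasp; the last joint's range is limited). The gripper opens to 85 mm and grips with 20 to 120 N. Pads are 22 mm wide; open, the fingers measure 114 mm over their backs; the gripper's body (76 mm by 85 mm) begins 54 mm behind the grasp point. The pads swing forward as they close: fully open they stand 13 mm farther back than shut.
Start: joints at [1.532, 0.501, -0.427, 1.55, 0.221, 1.138, -0.21], TCP at [0.193, -0.621, 0.231] pointing down, gripper open.
Joint ranges: [-2.88, 2.88], [-0.31, 2.03], [-1.54, 1.56], [0.2, 2.42], [-1.41, 4.55], [0.19, 2.02], [-2.57, 2.57]. Speed limits (rad/s): [2.57, 2.57, 3.14, 3.14, 3.14, 3.14, 3.14].

### API

Orientations are given as a 3x3 rotation matrix whose columns are the frame's x, y, z axes.
In Python, from station import telemetry, read_camera, calibration, job gives the robot as it stands.
- The arm moves only by the tool play_rows, never from a script. Its argument "series" is one flat list of numbers, 6 for each row, row after row: the shift along the world's x, y, z in mm, then the turn, a rotation vector about the world's x, y, z in degrees. A call has 1 to 20 rows; each row is the pose to reach, as a shift and turn from the pose commanded when the call began; what a row does not reach only later rows make up. A row lasts 1/12 s, in which the tool goes at most 41.7 mm and 7.16 degrees, less where a joint would pass 70% of its speed; a pose out of reach is approached as far as the arm can. A call with a gripper value outside its range is refused whole. "fingers" is the opening, from -1 (shut) to 1 (fully open), set as the call begins (left out, the last holds). The fingers move at their own pace and stop on an object; "newtons" is the grip in N (left out, the last holds). Time passes only in rows, so rows that repeat a pose let the fingers close. It gives the time, the measured TCP pose, the force and the opening at its end, in the units of the state.
- telemetry.get_obs(): the state, without advancing time (a new reading comes with each control period).
- read_camera(name): name is "scene" or "side" or "wrist"; returns the picture (384x512x3 uint8, blue, green, red); there is no depth.
- calibration(name): a dict with "camera_matrix" (3x3 intrinsics, pixels), "xyz" and "orientation" of the camera in the world. Camera axes: x right, y down, z forward; pixel columns grow to the right and rows downward; lengths in m; the calibration is good to about 2 mm. A picture is of the moment at which its call begins: read the wrist's pose just before it. calibration takes no time and is no camera call; for the wrist camera it gives the pose at the moment of the call.
- job.hand_in(): hands the job in, once; it reports no verdict.
The state is a dict: "clock": time; "joint_pos": joint angles; "joint_velocities": joint speeds; "effort": joint torques, N m; "tool_pos": TCP position; "eef_rot": TCP orientation; "force": force on the tool from outside, world axes, zero at the start; "moment": the same for the moment, N m; "opening": opening from 0.0 (shut) to 1.0 (fully open).
Only numpy, scipy, OpenCV 4.12 (cv2) and the standard library are available. Lean on these libraries where they do the work, as an engineer would, in place of code of your own. Each camera call takes 0.05 s, during which the arm holds its last target.

## Working session

There is one attempt and no reset: what is moved stays moved. The work goes in short steps, Python scripts to look and compute and a tool call to move; the robot and the scene stay as the last step left them, time stands still between calls to the robot, and variables do not carry over. Pictures are saved under pics/ and viewed, and the job is handed in when it is done.

Besides the shell and the picture viewer there is one more tool, called as name(argument=value, ...), one argument or row to a line, values as JSON. play_rows: Moves the arm, as the interface text tells. Its arguments: {"type":"object","properties":{"series":{"type":"array"},"fingers":{"type":"number"},"newtons":{"type":"number"}},"required":["series"]}

```bash
mkdir -p pics
python3 - <<'E'
from station import telemetry, read_camera, calibration, job
import cv2
for n in ["scene","side"]:
    im=read_camera(n); cv2.imwrite(f"pics/{n}0.png",im)
    print(n,calibration(n))
o=telemetry.get_obs(); print(o)
E
```

```text
scene {'camera_matrix': array([[353.48988746,   0.        , 256.04658435],
       [  0.        , 353.48988746, 191.79999906],
       [  0.        ,   0.        ,   1.        ]]), 'xyz': array([0.85112051, 0.4610397 , 0.71930815]), 'orientation': array([[-8.47116757e-01,  4.20450926e-01, -3.24983414e-01],
       [ 5.31406793e-01,  6.70076360e-01, -5.18270674e-01],
       [-1.43681239e-04, -6.11734166e-01, -7.91063391e-01]])}
side {'camera_matrix': array([[382.02577739,   0.        , 253.71830603],
       [  0.        , 382.02577739, 190.98936658],
       [  0.        ,   0.        ,   1.        ]]), 'xyz': array([0.30435367, 0.63226384, 0.61799864]), 'orientation': array([[-0.9063823 , -0.28236677,  0.31422942],
       [-0.42233364,  0.58755962, -0.69022314],
       [ 0.01026756, -0.7583157 , -0.65180663]])}
{'clock': 0.1, 'joint_pos': array([ 1.53219328,  0.50176499, -0.42680375,  1.5512957 ,  0.22079052,
        1.13828131, -0.21033279]), 'joint_velocities': array([ 8.52042653e-04, -2.14634138e-03, -6.44117721e-05, -3.54161079e-03,
       -1.60540905e-03, -1.31550399e-03,  7.13216022e-04]), 'effort': array([-1.06535797e-02, -5.70815992e+01, -5.83819538e+00, -2.81751931e+01,
        1.05474761e-02,  5.56814019e-03, -2.44629042e-06]), 'tool_pos': array([ 0.19299549, -0.62006689,  0.23037658]), 'eef_rot': array([[ 9.54802603e-01,  2.97240316e-01, -4.28450590e-04],
       [ 2.97240614e-01, -9.54801188e-01,  1.64595984e-03],
       [ 8.01604902e-05, -1.69891965e-03, -9.99998554e-01]]), 'force': array([-0.10525665, -0.64101805,  0.78661084]), 'moment': array([0.05887846, 0.00469326, 0.00551948]), 'opening': 0.9981813429514926}
```

View pics/scene0.png

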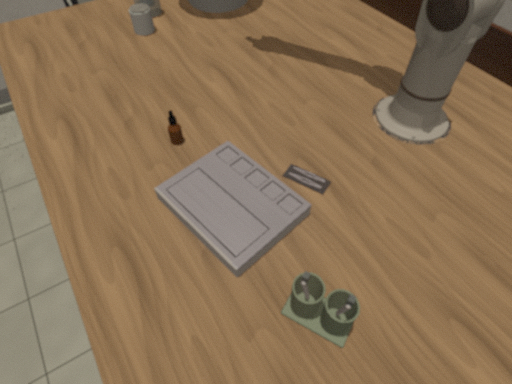

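View pics/side0.png

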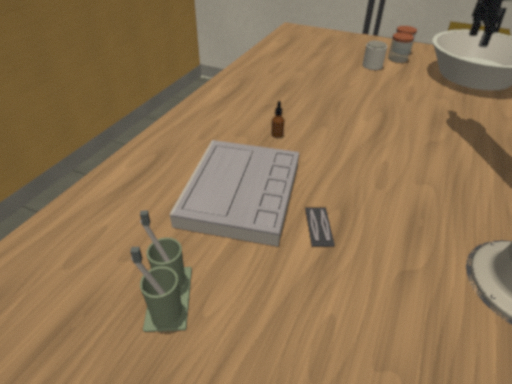

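The box is at about (232,207) in the scene view and (240,190) in the side view. The tiles run along its robot-side edge. I'll zoom in to get the corners.

Run:
```python
import cv2
a=cv2.imread("pics/scene0.png")[130:290,140:340]; cv2.imwrite("pics/sz.png",cv2.resize(a,None,fx=4,fy=3.75,interpolation=2)[:600])
a=cv2.imread("pics/side0.png")[130:250,160:320]; cv2.imwrite("pics/dz.png",cv2.resize(a,None,fx=5,fy=5,interpolation=2))
```

```text
(no output)
```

View pics/sz.png

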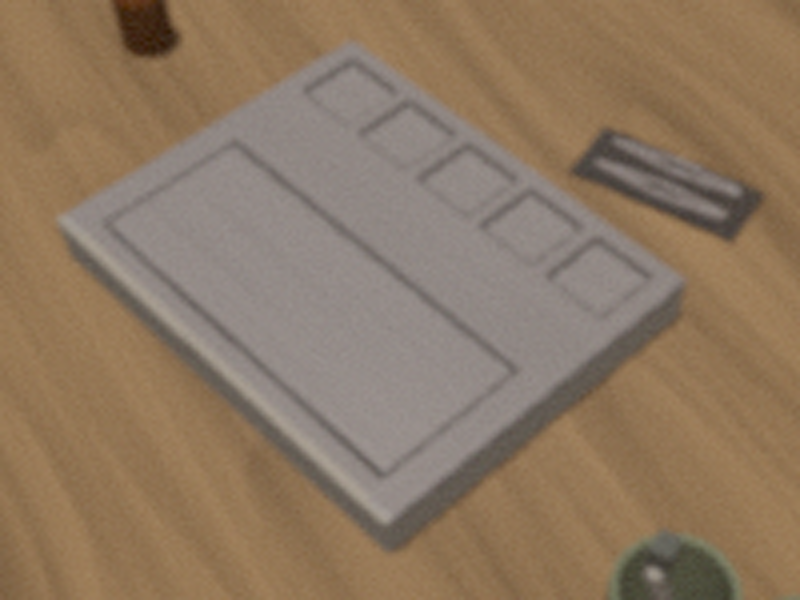

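View pics/dz.png

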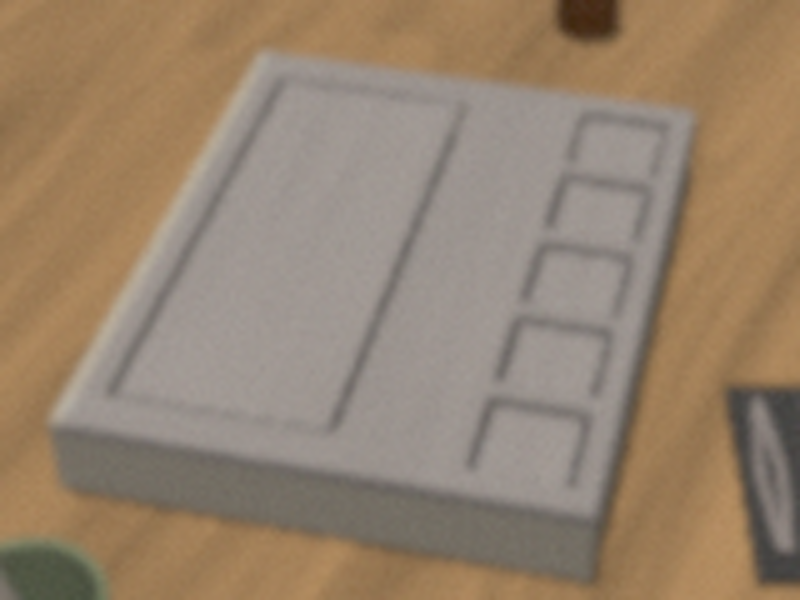

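```bash
cat > h.py <<'E'
import numpy as np
from scipy.optimize import least_squares
from station import calibration
C={n:calibration(n) for n in("scene","side")}
def proj(n,P):
    c=C[n];q=(np.asarray(P)-c["xyz"])@c["orientation"];p=q@c["camera_matrix"].T
    return p[:,:2]/p[:,2:]
def ray(n,uv,z):
    c=C[n];d=c["orientation"]@np.linalg.solve(c["camera_matrix"],[*uv,1]);t=(z-c["xyz"][2])/d[2]
    return c["xyz"]+t*d
E
python3 - <<'E'
from h import *
# box local: far-dropper, near-dropper, near-stand, far-stand, then
L=np.array([[120,-150,40],[-120,-150,40],[-120,150,40],[120,150,40],[100,-126,40],[2,-126,40],[2,126,40],[100,126,40]])/1000
sc=np.array([[60,222],[352,42],[685,283],[388,522],[108,220],[236,143],[517,370],[384,474]])/[4,3.75]+[140,130]
sd=np.array([[262,52],[694,112],[598,520],[52,425],[281,77],[463,103],[333,430],[113,393]])/5+[160,130]
def W(p,L):
    c,s=np.cos(p[2]),np.sin(p[2]);return L@np.array([[c,-s,0],[s,c,0],[0,0,1]]).T+[p[0],p[1],0]
f=lambda p:np.r_[(proj("scene",W(p,L))-sc).ravel(),(proj("side",W(p,L))-sd).ravel()]
r=least_squares(f,[.5,0,0.1],loss="soft_l1");print(r.x,np.degrees(r.x[2]),np.abs(f(r.x)).round(1))
p=r.x
for y in(-112,-56,0,56,112):print(y,W(p,np.array([[-85,y,38]])/1000))
print("dropper",ray("scene",(177,142),0),ray("side",(278,136),0))
print("stand",ray("scene",(318,322),0),ray("side",(168,310),0))
print("tweez",ray("scene",(307,179),0.005),ray("side",(319,227),0.005))
E
```

```text
[ 0.6275719  -0.00316217  0.21054136] 12.063131579428353 [0.2 0.9 0.4 0.8 1.2 1.2 0.4 0.5 0.3 0.7 0.1 0.3 0.2 0.1 0.7 0.2 0.2 0.4
 0.4 0.4 0.2 0.7 0.5 0.7 0.4 0.4 0.5 0.1 1.  0.3 0.1 0.2]
-112 [[ 0.56785569 -0.13045308  0.038     ]]
-56 [[ 0.55615228 -0.07568967  0.038     ]]
0 [[ 0.54444888 -0.02092627  0.038     ]]
56 [[0.53274548 0.03383714 0.038     ]]
112 [[0.52104207 0.08860054 0.038     ]]
dropper [ 0.65233818 -0.28546927  0.        ] [ 0.64329883 -0.28178087  0.        ]
stand [0.6256572  0.33483774 0.        ] [0.6025701  0.34599764 0.        ]
tweez [0.42164844 0.02820432 0.005     ] [0.41711617 0.03160502 0.005     ]
```

play_rows(
  series=[100,130,0,0,0,-5.2,200,260,0,0,0,-5.2,375,490,-40,0,0,-5.2,375,490,-40,0,0,-5.2,375,490,-40,0,0,-5.2,375,490,-40,0,0,-5.2,375,490,-40,0,0,-5.2,375,490,-40,0,0,-5.2,375,490,-40,0,0,-5.2,375,490,-40,0,0,-5.2,375,490,-40,0,0,-5.2,375,490,-40,0,0,-5.2,375,490,-40,0,0,-5.2,375,490,-40,0,0,-5.2,375,490,-40,0,0,-5.2,375,490,-40,0,0,-5.2,375,490,-150,0,0,-5.2,375,490,-150,0,0,-5.2,375,490,-150,0,0,-5.2,375,490,-150,0,0,-5.2],
  fingers=-1,
  newtons=20,
)

```text
clock: 1.77
tool_pos: [0.5627, -0.1301, 0.075]
eef_rot: [[0.978, 0.21, -0.011], [0.21, -0.978, 0.003], [-0.011, -0.005, -1.0]]
force: [-0.8, 0.2, -0.4]
opening: -0.001
```

Run:
```python
from station import telemetry, read_camera, calibration, job
import cv2,numpy as np
ims=[read_camera(n) for n in("scene","side","wrist")]
o=telemetry.get_obs();print(o["clock"],o["tool_pos"],o["force"])
a=cv2.resize(ims[0][100:260,140:340],(400,320),interpolation=2);b=cv2.resize(ims[1][90:250,160:360],(400,320),interpolation=2)
cv2.imwrite("pics/p1.png",np.hstack([a,b]));cv2.imwrite("pics/w1.png",ims[2])
```

```text
1.9167 [ 0.56901375 -0.13057366  0.0823703 ] [ 0.39412722 -0.622499    0.13496193]
```

View pics/p1.png

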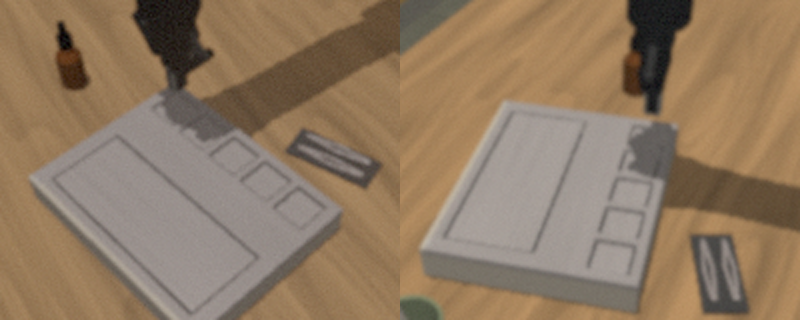

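View pics/w1.png

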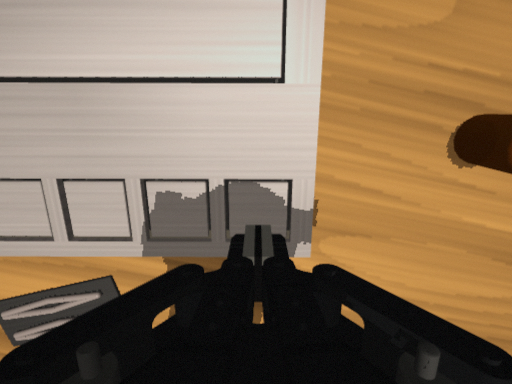

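The wrist view shows the end tile's opening spanning columns 222–293 and rows 180–242, with the fingertips at column 258. I'll check this against the fit.

Run:
```python
from h import *
C["wrist"]=calibration("wrist")
for uv in [(258,210),(175.5,210),(93,209)]: print(ray("wrist",uv,.039))
```

```text
[ 0.57136493 -0.13062971  0.039     ]
[ 0.55932535 -0.0743452   0.039     ]
[ 0.54803465 -0.0180272   0.039     ]
```

play_rows(
  series=[1,0,-25,0,0,0,1,0,-35,0,0,0,1,0,-37,0,0,0,1,0,-39,0,0,0,1,0,-41,0,0,0,1,0,-42,0,0,0,1,0,-43,0,0,0,1,0,-44,0,0,0,1,0,-44,0,0,0,1,0,-44,0,0,0],
)

```text
clock: 2.75
tool_pos: [0.5697, -0.1307, 0.0381]
eef_rot: [[0.978, 0.21, 0.001], [0.21, -0.978, -0.001], [0.001, 0.001, -1.0]]
force: [-0.6, -0.6, 5.9]
opening: 0.002
```

play_rows(
  series=[0,0,-2,0,0,0,0,0,-4,0,0,0,0,0,-4,0,0,0,0,0,-4,0,0,0],
)

```text
clock: 3.08
tool_pos: [0.5698, -0.1308, 0.038]
eef_rot: [[0.978, 0.21, 0.001], [0.21, -0.978, -0.003], [-0.0, 0.003, -1.0]]
force: [-13.4, 1.3, 37.4]
opening: -0.001
```

That tile is solid: 37 N and it stayed at z = 0.038. Moving to the next one.

play_rows(
  series=[0,0,22,0,0,0,0,0,22,0,0,0,-6,27,22,0,0,0,-12,55,22,0,0,0,-12,55,22,0,0,0,-12,55,22,0,0,0,-12,55,12,0,0,0,-12,55,10,0,0,0,-12,55,8,0,0,0,-12,55,6,0,0,0,-12,55,5,0,0,0,-12,55,4,0,0,0,-12,55,3,0,0,0,-12,55,2,0,0,0,-12,55,2,0,0,0,-12,55,2,0,0,0],
)

```text
clock: 4.42
tool_pos: [0.557, -0.0765, 0.038]
eef_rot: [[0.978, 0.209, -0.001], [0.209, -0.978, -0.003], [-0.001, 0.002, -1.0]]
force: [-10.7, -0.2, 27.1]
opening: 0.002
```

play_rows(
  series=[0,0,20,0,0,0,0,0,20,0,0,0,-6,27,20,0,0,0,-12,55,20,0,0,0,-12,55,20,0,0,0,-12,55,20,0,0,0,-12,55,10,0,0,0,-12,55,8,0,0,0,-12,55,6,0,0,0,-12,55,4,0,0,0,-12,55,3,0,0,0,-12,55,2,0,0,0,-12,55,1,0,0,0,-12,55,0,0,0,0,-12,55,0,0,0,0,-12,55,0,0,0,0],
)

```text
clock: 5.75
tool_pos: [0.5451, -0.0216, 0.038]
eef_rot: [[0.978, 0.209, -0.001], [0.209, -0.978, -0.003], [-0.001, 0.003, -1.0]]
force: [-10.3, -0.7, 29.0]
opening: -0.004
```

Solid as well.

play_rows(
  series=[0,0,20,0,0,0,0,0,20,0,0,0,-6,27,20,0,0,0,-12,55,20,0,0,0,-12,55,20,0,0,0,-12,55,20,0,0,0,-12,55,10,0,0,0,-12,55,8,0,0,0,-12,55,6,0,0,0,-12,55,4,0,0,0,-12,55,3,0,0,0,-12,55,2,0,0,0,-12,55,1,0,0,0,-12,55,0,0,0,0,-12,55,0,0,0,0,-12,55,0,0,0,0],
)

```text
clock: 7.08
tool_pos: [0.5331, 0.0334, 0.038]
eef_rot: [[0.978, 0.209, -0.0], [0.209, -0.978, -0.003], [-0.001, 0.003, -1.0]]
force: [-10.0, -2.4, 31.0]
opening: 0.0
```

play_rows(
  series=[0,0,20,0,0,0,0,0,20,0,0,0,-6,27,20,0,0,0,-12,55,20,0,0,0,-12,55,20,0,0,0,-12,55,20,0,0,0,-12,55,10,0,0,0,-12,55,8,0,0,0,-12,55,6,0,0,0,-12,55,4,0,0,0,-12,55,3,0,0,0,-12,55,2,0,0,0,-12,55,1,0,0,0,-12,55,0,0,0,0,-12,55,0,0,0,0,-12,55,0,0,0,0],
)

```text
clock: 8.42
tool_pos: [0.5214, 0.0898, 0.0353]
eef_rot: [[0.978, 0.21, 0.001], [0.21, -0.978, 0.001], [0.001, -0.001, -1.0]]
force: [0.8, -0.2, -0.1]
opening: -0.005
```

This one gives: the tip is at 0.0353 with almost no force. Pressing it fully in.

play_rows(
  series=[0,0,-1,0,0,0,0,0,-2,0,0,0,0,0,-3,0,0,0,0,0,-4,0,0,0,0,0,-5,0,0,0,0,0,-6,0,0,0,0,0,-7,0,0,0,0,0,-7,0,0,0,0,0,-7,0,0,0],
)

```text
clock: 9.17
tool_pos: [0.5216, 0.0899, 0.0299]
eef_rot: [[0.978, 0.21, 0.001], [0.21, -0.978, -0.001], [0.001, 0.001, -1.0]]
force: [-5.8, -0.5, 20.4]
opening: -0.002
```

It hit the hard stop: z = 0.0299 at 20 N. Retreating straight up, then back.

play_rows(
  series=[0,0,5,0,0,0,0,0,20,0,0,0,0,0,50,0,0,0,0,0,90,0,0,0,0,0,130,0,0,0,-20,0,170,0,0,0,-50,0,190,0,0,0,-70,0,200,0,0,0,-70,0,200,0,0,0,-70,0,200,0,0,0,-70,0,200,0,0,0,-70,0,200,0,0,0],
)

```text
clock: 10.17
tool_pos: [0.4516, 0.0891, 0.2275]
eef_rot: [[0.978, 0.209, -0.001], [0.209, -0.978, 0.0], [-0.001, -0.001, -1.0]]
force: [-0.3, -0.2, -0.2]
opening: 0.003
```

Run:
```python
from station import telemetry, read_camera
import cv2,numpy as np
ims=[read_camera(n) for n in("scene","side")]
o=telemetry.get_obs();print(o["clock"],o["tool_pos"],o["force"],abs(o["joint_velocities"]).max())
cv2.imwrite("pics/p2.png",cv2.resize(np.hstack(ims),(800,300),interpolation=3))
```

```text
10.2667 [0.45143553 0.08935799 0.22741105] [-1.37052964 -0.44699792 -0.41721442] 0.004033573187454468
```

View pics/p2.png

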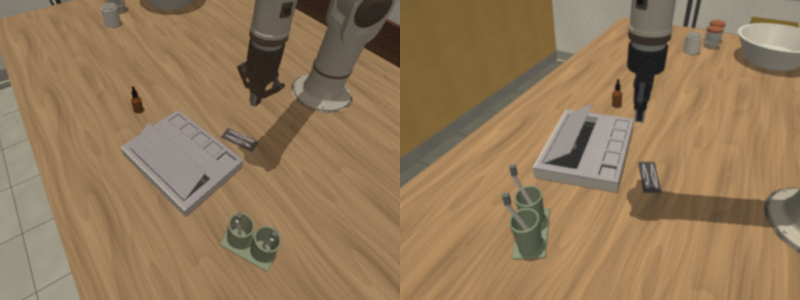

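The cover is standing open (about (170,160) on the left, (570,130) on the right). The stand, bottle and tweezers haven't moved, and the arm is clear of everything.

```bash
python3 -c "
from station import job
print(job.hand_in())"
```

```text
the job is handed in; nothing more can be done
None
```

The catch is pressed fully in, the cover is standing open, and the job is handed in at about 10.3 s of the 43 s allowed.

- **Finding the catch:** I felt along the row with the shut fingertips, starting at the dropper-bottle end. The first four tiles stayed at z = 38 mm under 27–37 N. The fifth, at the toothbrush-stand end, gave, and I pressed it to its hard stop at z = 29.9 mm with about 20 N.
- **Final checks:** After backing off, both fixed cameras showed the cover up and the stand, bottle and tweezer set where they had been. The arm was still and clear, about 0.2 m above the box top, with about 1.5 N on the force reading. That is close to its noise level.
- **Not measured:** I judged the cover's angle and the three objects' positions by eye from the pictures, not by measurement.
- **One small disagreement:** the wrist camera put the tiles about 3 mm farther out in x than the fixed-camera fit. I shifted the aim by 1 mm, and the presses landed well inside the openings.

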